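# Crosswise drying stack of crate slats

### The arm

A 7-joint arm with a two-finger parallel gripper is mounted at the origin on the work surface. World frame = base frame: x ahead of the robot, y to its left, z up, the work surface at z = 0. Lengths are in mm, angles in rad, forces in N, time in s.
With the tool pointing down it reaches from about 425 to 925 mm from the base axis. Payload 6.8 kg.
Tool frame: the origin (TCP) lies between the finger pads; the fingertips stand 19 mm ahead of it and the grasp point (between the pads) is the TCP; z points along the fingers, y is the line along which they close (so a half turn about z gives the same grasp; the last joint's range is limited). The gripper opens to 88 mm and grips with 3 to 60 N. Pads are 20 mm wide; open, the fingers measure 115 mm over their backs; the gripper's body (75 mm by 178 mm) begins 61 mm behind the grasp point.
Start: joints at [1.025, 0.477, 0.022, 1.555, -0.011, 1.109, -0.083], TCP at [286.175, -611.351, 241.664] pointing down, gripper open.
Joint ranges: [-2.96, 2.96], [-0.34, 2.1], [-1.41, 1.46], [0.24, 2.44], [-1.37, 4.51], [0.17, 1.92], [-2.96, 2.96]. Speed limits (rad/s): [2.39, 2.39, 3.14, 3.14, 3.14, 3.14, 3.14].

### API

Orientations are given as a rotation vector (axis times angle).
In Python, from rig import monitor, vision, manip gives the robot as it stands. The module is installed in compiled form; this text tells all that it offers.
- The arm moves only by the shell command python3 -m jog 'ROWS' [OPENING]. ROWS is JSON, one flat list of numbers, 6 for each row, row after row: the shift along the tool's x, y, z as a fraction of full scale, then the turn, a rotation vector about the tool's x, y, z as a fraction of full scale. In form: [tx, ty, tz, wx, wy, wz, tx, ty, tz, wx, wy, wz, ...]. A call has 1 to 20 rows; each row is the pose to reach, as a shift and turn from the pose commanded when the call began, along the tool's axes at that moment; what a row does not reach only later rows make up. Full scale, the value 1, is 25 cm for a shift and 120 degrees for a turn. A row lasts 1/8 s, in which the tool goes at most 62.5 mm and 10.7 degrees, less where a joint would pass 70% of its speed; a pose out of reach is approached as far as the arm can. A call with a number of a shift or a turn outside -1 to 1 is refused whole. A call with a gripper value outside its range is refused whole. OPENING is the opening, from 0 (shut) to 1 (fully open), set as the call begins (- or left out, the last holds). The fingers move at their own pace and stop on an object; the grip force is fixed at half the most. Time passes only in rows, so rows that repeat a pose let the fingers close. It gives the time, the measured TCP pose, the force, the opening and the grip force at its end, in the units of the state.
- monitor.state(): the state, without advancing time (a new reading comes with each control period).
- vision.grab_frame(name): name is "scene" or "side" or "wrist"; returns (picture, depth): 400x640x3 uint8, blue, green, red; 400x640 float32, mm along the optical axis (not along the pixel's ray), 0 where there is no reading.
- vision.camera_params(name): a dict with "mtx" (3x3 intrinsics, pixels), "rvec" (rotation vector, rad) and "tvec" (3), from world to camera coordinates, as OpenCV has them; the wrist camera has in their place "hand_eye" (4x4, takes a point from camera to tool coordinates, whose origin is the TCP and whose axes are the flange's). Camera axes: x right, y down, z forward; pixel columns grow to the right and rows downward; lengths in mm; the calibration is good to about 2 mm. A picture is of the moment at which its call begins: read the wrist's pose just before it. camera_params takes no time and is no camera call.
- manip.close_job(): hands the job in; it is judged then, once.
The state is a dict: "clock": time; "qpos": joint angles; "joint_vel": joint speeds; "tau": joint torques, N m; "tcp_pos": TCP position; "eef_rot": TCP orientation; "ft_force": force on the tool from outside, world axes, zero at the start; "wrist_torque": the same for the moment, N m; "width": finger opening in mm; "grip_force": force on a finger pad.
Only numpy, scipy, OpenCV 4.12 (cv2) and the standard library are available. Lean on these libraries where they do the work, as an engineer would, in place of code of your own. Each camera call takes 0.05 s, during which the arm holds its last target. There are 200 camera calls.

### The job

Washed slats from a taken-apart fruit crate are stacked crosswise on the rubber mat to dry. First slide the strayed slat of the second layer, without lifting it off, along the two slats beneath it until it lies square across their empty ends (the ends away from its neighbour), its outer edge flush with those ends. Then lay the two loose slats flat on top as the third layer, each directly above and parallel to one of the two bottom slats with its ends in line, leaving the other slats of the stack in place and everything else where it stands.

Things in the scene. Friction and masses are not known exactly. Their poses are not given: they have to be found in the camera images.
- mat: black rubber mat fixed to the table, 270 x 270 x 5; origin at the centre of its underside, on the table. The stack is centred on it: x axis along the bottom slats, from the neighbour slat's end to the empty end (roughly away from the robot), y axis across them, z up.
- slat_a1: wooden slat, 200 long (its x axis) x 30 wide (y) x 18 thick (z), about 70 g; origin at its centre. Bottom layer, lies on the mat along the mat's x, centre 85 from the mat's centre towards mat +y. Loose.
- slat_a2: wooden slat, 200 long (its x axis) x 30 wide (y) x 18 thick (z), about 70 g; origin at its centre. Bottom layer, same, centre 85 towards mat -y. Loose.
- slat_b1: wooden slat, 200 long (its x axis) x 30 wide (y) x 18 thick (z), about 70 g; origin at its centre. Second layer, already right: lies across both bottom slats (along the mat's y) over their ends at mat -x, centre at mat x = -85, outer edge flush with their ends. Loose.
- slat_b2: wooden slat, 200 long (its x axis) x 30 wide (y) x 18 thick (z), about 70 g; origin at its centre. Second layer, the strayed one: lies across both bottom slats, centre at mat x = 5 to 35, askew by up to 0.2 rad; belongs at mat x = +85. Gap to slat_b1 at least 58 at the centre line, 46 at 60 either side; gap between the bottom slats 140. Slides under a push of 1 N.
- slat_c1: wooden slat, 200 long (its x axis) x 30 wide (y) x 18 thick (z), about 70 g; origin at its centre. Loose, lying flat on the table to the robot's right, roughly along the robot's x.
- slat_c2: wooden slat, 200 long (its x axis) x 30 wide (y) x 18 thick (z), about 70 g; origin at its centre. Loose, lying flat on the table to the robot's right, roughly along the robot's x.
- catcher: steel crown-cap catcher, open tray 110 x 75 x 45 high, origin at the centre of its underside; stands beside or between the loose slats. Bystander.
- bottle: closed white plastic milk bottle, diameter 76, 200 high, origin at the centre of its underside. Bystander.
- jar: empty amber glass jar, diameter 80, 100 high, origin at the centre of its underside. Bystander.
- pot1: clear glass yogurt pot, diameter 68, 70 high, origin at the centre of its underside, beyond the stack. Bystander.
- pot2: clear glass yogurt pot, diameter 68, 70 high, origin at the centre of its underside, to the left of the stack. Bystander.
Things that resemble listed ones, but are neither listed nor needed, are in the scene too. What is shaped like the slat_c2 but pink or purple is not meant.

How it is judged (in metres and radians):
On the way:
1. the strayed slat lies square across the empty ends of the bottom slats (within 15 mm along them, 25 mm across, 0.12 rad) (x of slat_b2 in the frame of mat between 0.07 and 0.1 m and y of slat_b2 in the frame of mat between -0.025 and 0.025 m and z of slat_b2 in the frame of mat between 0.027 and 0.037 m and angle between the x axis of slat_b2 and the y axis of mat, either way round below 0.12 rad), for 0.2 s.
At the end, for the whole second after the job is handed in: Strayed slat within 15 mm (along) and 25 mm (across) of its place at the empty ends, square to 0.12 rad; a loose slat flat above each bottom slat within 18 mm sideways, 25 mm lengthwise, 5 mm in height, 0.12 rad; other three slats within 15 mm of their start; all at rest (all of step 1 and (((y of slat_c1 in the frame of mat between 0.067 and 0.103 m and x of slat_c1 in the frame of mat between -0.025 and 0.025 m and z of slat_c1 in the frame of mat between 0.045 and 0.055 m and angle between the x axis of slat_c1 and the x axis of mat, either way round below 0.12 rad and angle between the z axis of slat_c1 and the z axis of mat, either way round below 0.12 rad) and (y of slat_c2 in the frame of mat between -0.103 and -0.067 m and x of slat_c2 in the frame of mat between -0.025 and 0.025 m and z of slat_c2 in the frame of mat between 0.045 and 0.055 m and angle between the x axis of slat_c2 and the x axis of mat, either way round below 0.12 rad and angle between the z axis of slat_c2 and the z axis of mat, either way round below 0.12 rad)) or ((y of slat_c1 in the frame of mat between -0.103 and -0.067 m and x of slat_c1 in the frame of mat between -0.025 and 0.025 m and z of slat_c1 in the frame of mat between 0.045 and 0.055 m and angle between the x axis of slat_c1 and the x axis of mat, either way round below 0.12 rad and angle between the z axis of slat_c1 and the z axis of mat, either way round below 0.12 rad) and (y of slat_c2 in the frame of mat between 0.067 and 0.103 m and x of slat_c2 in the frame of mat between -0.025 and 0.025 m and z of slat_c2 in the frame of mat between 0.045 and 0.055 m and angle between the x axis of slat_c2 and the x axis of mat, either way round below 0.12 rad and angle between the z axis of slat_c2 and the z axis of mat, either way round below 0.12 rad))) and distance of each of slat_a1, slat_a2, slat_b1 from where it was at the start of the episode below 0.015 m and linear speed of each of slat_a1, slat_a2, slat_b1, slat_b2, slat_c1, slat_c2 below 0.02 m/s); the robot touches nothing.
It fails at once if the strayed slat is lifted more than 12 mm off the slats beneath it (z of slat_b2 in the frame of mat above 0.044 m).
It fails at once if the cap catcher, milk bottle, jar or a yogurt pot is moved more than 20 mm (distance of any of catcher, bottle, jar, pot1, pot2 from where it was at the start of the episode above 0.02 m).
It also fails if it takes over 69 s, if anything falls off the work surface, if the arm or the gripper's body presses on something with over 40 N, if the wrist force passes 120 N, or if a joint passes its speed limit or range.

## Working session

There is one attempt and no reset: what is moved stays moved. The work goes in short steps, Python scripts to look and compute and a shell command to move; the robot and the scene stay as the last step left them, time stands still between calls to the robot, and variables do not carry over. Pictures are saved under pics/ and viewed, at most 10 in all, crops included, and the job is handed in when it is done.

```bash
mkdir -p pics; cat > h.py <<'E'
import numpy as np,cv2
from rig import monitor,vision,manip
def params(n,st=None):
    p=vision.camera_params(n);K=np.array(p["mtx"],float)
    if n!="wrist":
        R=cv2.Rodrigues(np.array(p["rvec"],float))[0];t=np.array(p["tvec"],float).ravel()
        return K,R.T,-R.T@t   # cam->world
    H=np.array(p["hand_eye"],float);Rt=cv2.Rodrigues(np.array(st["eef_rot"],float))[0]
    return K,Rt@H[:3,:3],Rt@H[:3,3]+np.array(st["tcp_pos"],float)
def ray(P,uv,z):
    K,R,c=P;uv=np.atleast_2d(uv).astype(float)
    d=(R@np.linalg.inv(K)@np.c_[uv,np.ones(len(uv))].T).T
    return c+d*((z-c[2])/d[:,2])[:,None]
def cloud(P,D):
    K,R,c=P;v,u=np.indices(D.shape)
    p=np.stack([(u-K[0,2])/K[0,0]*D,(v-K[1,2])/K[1,1]*D,D],-1)
    return p@R.T+c
def proj(P,X):
    K,R,c=P;q=(np.atleast_2d(X)-c)@R@K.T
    return q[:,:2]/q[:,2:]
E
python3 - <<'E'
from h import *
s=monitor.state();print(s)
for n in("scene","side"):
    im,D=vision.grab_frame(n);cv2.imwrite(f"pics/{n}0.png",im);np.save(f"pics/{n}0.npy",D)
    P=params(n);print(n,P[2],P[1][:,2],(D>0).mean())
E
```

```text
{'clock': 0.0, 'qpos': array([ 1.02492515,  0.47779309,  0.02235249,  1.5564026 , -0.01149447,
        1.10930039, -0.08310884]), 'joint_vel': array([ 0.00021281,  0.0003325 ,  0.00042936, -0.00159085, -0.00132996,
        0.0008826 , -0.00119931]), 'tau': array([ 9.45448119e-04, -5.82854640e+01,  1.53562009e+00, -2.72609210e+01,
       -5.42852317e-02,  1.69742201e-02,  9.49699233e-05]), 'tcp_pos': array([ 285.89650461, -610.85933976,  240.707275  ]), 'eef_rot': array([-3.06497694e+00, -6.81809889e-01,  8.20750004e-04]), 'ft_force': array([ 0.64280512, -0.22989326,  0.4991301 ]), 'wrist_torque': array([-0.03385342, -0.06064274, -0.01384247]), 'grip_force': 0.0, 'width': 87.73542279512776}
scene [1529.13901798 -158.51942778 1002.60938398] [-0.7205051   0.09766096 -0.68653823] 0.98856640625
side [ 468.73558119  849.47499089 1086.48304779] [ 0.03000216 -0.65291249 -0.75683892] 0.99612890625
```

View pics/scene0.png

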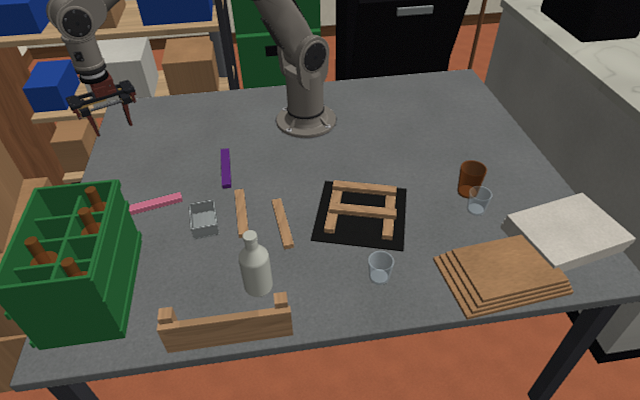

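View pics/side0.png

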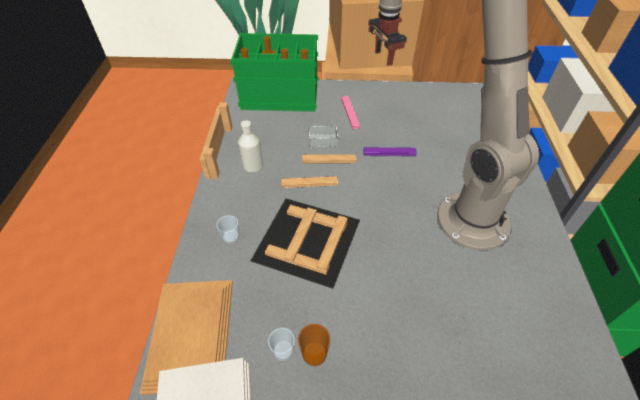

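Scene: wood slats at (241,212) and (283,222), stack at (362,212). Candidates: wooden (241,212) and (283,222) are the loose slats. The lookalikes are the purple slat (226,168), the pink slat (155,203), the crate end board (226,325) and the boards (505,273). The bottle at (256,270) and catcher at (203,218) are close to the loose slats. Next: measure, with one close crop.

```bash
cat > meas.py <<'E'
from h import *
def comps(n,im,D,P,zlo,zhi,tag=""):
    C=cloud(P,D);hsv=cv2.cvtColor(im,cv2.COLOR_BGR2HSV)
    m=(hsv[...,0]>5)&(hsv[...,0]<22)&(hsv[...,1]>70)&(hsv[...,2]>90)
    m&=(C[...,2]>zlo)&(C[...,2]<zhi)&(C[...,0]>350)&(C[...,0]<900)&(abs(C[...,1])<480)&(D>0)
    k,l,st,_=cv2.connectedComponentsWithStats(m.astype(np.uint8))
    out=[]
    for i in range(1,k):
        if st[i,4]<60: continue
        p=C[l==i];r=cv2.minAreaRect(p[:,:2].astype(np.float32));w=r[1];a=r[2]+(90 if w[1]>w[0] else 0)
        a=(a+90)%180-90
        print(n,tag,st[i,4],"px",st[i,:4],"c",np.round(r[0],1),"wh",np.round(w,1),"ang",round(a,2),"zmed",np.round(np.median(p[:,2]),1))
E
python3 - <<'E'
from meas import *
for n in("scene","side"):
    im=cv2.imread(f"pics/{n}0.png");D=np.load(f"pics/{n}0.npy");P=params(n)
    comps(n,im,D,P,12,30,"low");comps(n,im,D,P,33,48,"mid")
    C=cloud(P,D);hsv=cv2.cvtColor(im,cv2.COLOR_BGR2HSV)
    print("table z",np.median(C[...,2][(hsv[...,1]<60)&(abs(C[...,2])<25)]))
    m=(hsv[...,2]<45)&(abs(C[...,2]-5)<8)&(C[...,0]>350)&(C[...,0]<900)&(abs(C[...,1])<400)
    k,l,st,_=cv2.connectedComponentsWithStats(cv2.morphologyEx(m.astype(np.uint8),cv2.MORPH_OPEN,np.ones((2,2))))
    p=np.concatenate([C[l==i] for i in range(1,k) if st[i,4]>40]);print("mat",cv2.minAreaRect(p[:,:2].astype(np.float32)))
    for nm,(x0,y0,x1,y1) in {"scene":dict(bottle=(236,230,274,298),catcher=(188,198,220,240)),"side":dict(bottle=(236,120,264,173),catcher=(306,122,342,150))}[n].items():
        q=C[y0:y1,x0:x1].reshape(-1,3);q=q[(q[:,2]>30)&(q[:,2]<220)];print(nm,np.percentile(q,[3,50,97],axis=0).round(0).tolist())
    box=dict(scene=(180,140,420,300),side=(230,110,390,290))[n]
    cr=im[box[1]:box[3],box[0]:box[2]];cv2.imwrite(f"pics/crop_{n}.png",cv2.resize(cr,None,fx=3.2,fy=3.2,interpolation=cv2.INTER_CUBIC))
E
```

```text
scene low 418 px [235 189  14  46] c [ 487.6 -263. ] wh [202.3  29.5] ang 2.55 zmed 17.9
scene low 130 px [330 189  15  15] c [479.1  38.3] wh [36.  70.8] ang -19.94 zmed 23.1
scene low 128 px [382 194  14  14] c [527.1 196.2] wh [38.1 63. ] ang -3.78 zmed 23.2
scene low 455 px [272 198  22  49] c [ 552.1 -142.7] wh [201.6  28.1] ang 6.02 zmed 17.7
scene low 190 px [325 206  13  26] c [568.9   5.6] wh [29.7 98.8] ang -17.56 zmed 22.6
scene low 191 px [379 217  15  21] c [632.9 162.8] wh [41.2 76.4] ang -3.01 zmed 22.7
scene low 364 px [435 253  34  45] c [828.  282.7] wh [145.   31.2] ang 5.46 zmed 22.5
scene mid 444 px [333 180  64  13] c [465.1 128.3] wh [199.4  37.4] ang 71.14 zmed 40.5
scene mid 523 px [330 202  67  14] c [564.6 100.9] wh [199.5  36.3] ang 71.88 zmed 40.7
scene mid 1607 px [446 238  85  55] c [829.2 388.3] wh [149.3 187.8] ang -85.95 zmed 46.5
table z 0.05493198550800571
mat ((968.395751953125, -34.699920654296875), (266.4468078613281, 1142.736083984375), 71.80439758300781)
bottle [[760.0, -258.0, 37.0], [791.0, -223.0, 125.0], [806.0, -191.0, 200.0]]
catcher [[4
[... 471 characters left out ...]
6.1 200. ] ang -18.33 zmed 22.3
side low 449 px [179 280  52  76] c [776.3 342.6] wh [124.5 257.3] ang -49.78 zmed 22.2
side low 72 px [303 338  23  12] c [503.9 441.9] wh [57.2 24.8] ang 2.13 zmed 21.5
side mid 541 px [284 208  32  53] c [564.6 101.6] wh [201.   31.5] ang 73.03 zmed 40.8
side mid 556 px [317 216  30  54] c [464.4 129.5] wh [202.   31.1] ang 72.14 zmed 40.8
side mid 1888 px [159 285  67  68] c [829.  391.2] wh [154.1 191.7] ang -84.64 zmed 46.5
side mid 76 px [302 335  25  13] c [503.3 442.3] wh [61.5 29. ] ang 0.74 zmed 39.7
table z -0.06318773177349613Traceback (most recent call last):
  File "<stdin>", line 9, in <module>
ValueError: need at least one array to concatenate
```

View pics/crop_scene.png

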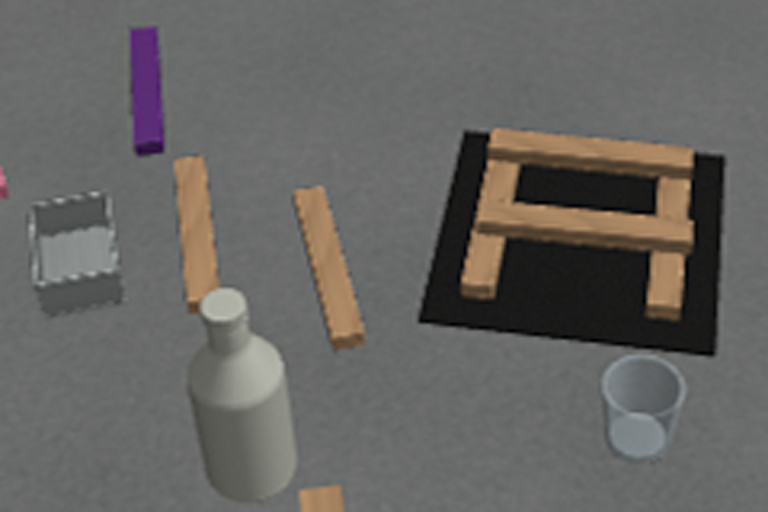

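The crop confirms the plain wooden slats at scene (241,212) and (283,222). The purple and pink ones are decoys, and the catcher is left of the first slat. Stack: mat x axis at about -17.9°, centre about (545.5,103.5), and b2 about 19 mm beyond centre.

```bash
cat > plan.py <<'E'
import sys
from h import *
# plan.py x y z yaw(deg of tool y in world)
s=monitor.state();R=cv2.Rodrigues(s["eef_rot"])[0];x,y,z,a=map(float,sys.argv[1:5]);a=np.radians(a)
yt=np.array([np.cos(a),np.sin(a),0]);zt=np.array([0,0,-1.]);T=np.c_[np.cross(yt,zt),yt,zt]
d=R.T@(np.array([x,y,z])-s["tcp_pos"]);w=cv2.Rodrigues(R.T@T)[0].ravel()
print("t",round(s["clock"],2),"tcp",s["tcp_pos"].round(1),"yaw",np.degrees(np.arctan2(R[1,1],R[0,1])).round(2),"q7",round(s["qpos"][6],2))
print("shift/250",(d/250).round(4),"turn/120deg",(np.degrees(w)/120).round(4),"rows",np.ceil(max(np.linalg.norm(d)/62.5,np.degrees(np.linalg.norm(w))/10.7)))
E
python3 plan.py 514.1 113.6 240 -107.9
```

```text
t 0.1 tcp [ 285.9 -610.9  240.8] yaw -64.91 q7 -0.08
shift/250 [ 2.0553 -2.2376  0.0064] turn/120deg [-0.0007  0.0004  0.3582] rows 13.0
```

```bash
python3 -m jog '[0.685,-0.746,0,0,0,0,0.685,-0.746,0,0,0,0,0.685,-0.746,0,0,0,0,0.685,-0.746,0,0,0,0,0.685,-0.746,0,0,0,0]' && python3 -m jog '[0.685,-0.746,0,0,0,0,0.685,-0.746,0,0,0,0,0.685,-0.746,0,0,0,0,0.685,-0.746,0,0,0,0,0.685,-0.746,0,0,0,0]'; python3 plan.py 514.1 113.6 240 -107.9
```

```text
clock: 0.72
tcp_pos: [364.0, -365.1, 241.6]
eef_rot: [-3.062, -0.694, -0.001]
ft_force: [0.7, -0.1, -0.1]
width: 87.8
grip_force: 0.0
clock: 1.35
tcp_pos: [439.6, -124.8, 241.8]
eef_rot: [-3.064, -0.693, -0.002]
ft_force: [-0.5, -1.1, 0.1]
width: 87.3
grip_force: 0.0
t 1.35 tcp [ 439.6 -124.8  241.8] yaw -64.52 q7 -1.03
shift/250 [ 0.6792 -0.7328  0.0083] turn/120deg [-0.0004 -0.0004  0.3615] rows 5.0
```

```bash
python3 -m jog '[0.679,-0.733,0.008,0,0,0.361,0.679,-0.733,0.008,0,0,0.361,0.679,-0.733,0.008,0,0,0.361,0.679,-0.733,0.008,0,0,0.361,0.679,-0.733,0.008,0,0,0.361,0.679,-0.733,0.008,0,0,0.361,0.679,-0.733,0.008,0,0,0.361]'; python3 - <<'E'
from meas import *
s=monitor.state();im,D=vision.grab_frame("wrist");P=params("wrist",s);cv2.imwrite("pics/w1.png",im);np.save("pics/w1.npy",D)
comps("wrist",im,D,P,12,30,"low");comps("wrist",im,D,P,33,48,"mid")
E
python3 plan.py 514.1 113.6 48 -107.9
```

```text
clock: 2.22
tcp_pos: [514.6, 107.3, 239.2]
eef_rot: [3.1, -0.5, -0.001]
ft_force: [0.1, 0.5, -0.4]
width: 87.7
grip_force: 0.0
wrist low 1114 px [ 0  0 66 37] c [752.2 328. ] wh [12.  76.4] ang -83.8 zmed 16.8
wrist low 5559 px [516   0  71 159] c [ 534.1 -144.1] wh [167.3  32.3] ang 6.01 zmed 19.2
wrist low 2326 px [216  43  38  72] c [632.6 161.5] wh [30.5 66.8] ang -18.36 zmed 24.0
wrist low 2247 px [387  42  36  71] c [5.809e+02 1.000e-01] wh [30.3 65.6] ang -17.88 zmed 24.1
wrist low 2002 px [380 144  36  69] c [483.4  33.8] wh [34.3 77. ] ang -18.7 zmed 24.1
wrist low 1963 px [225 146  42  67] c [533.7 189.3] wh [40.3 73.7] ang -16.26 zmed 24.0
wrist low 89 px [307 211  72   2] c [469.2 100.3] wh [77.8  1.3] ang 72.17 zmed 27.1
wrist low 546 px [ 35 249  42  39] c [508.  433.9] wh [53.7 15.8] ang 15.85 zmed 21.5
wrist mid 6382 px [212 112 206  35] c [562.7 100.2] wh [200.3  30.2] ang 72.56 zmed 42.1
wrist mid 5285 px [227 213 188  29] c [462.8 127.9] wh [199.7  30.7] ang 71.7 zmed 42.0
wrist mid 475 px [ 29 255  38  37] c [506.3 431.9] wh [53.1 15.5] ang 10.18 zmed 40.6
t 2.27 tcp [514.4 107.1 239.3] yaw -108.36 q7 -2.31
shift/250 [-0.0093 -0.0255  0.765 ] turn/120deg [ 0.0007  0.0002 -0.0039] rows 4.0
```

View pics/w1.png

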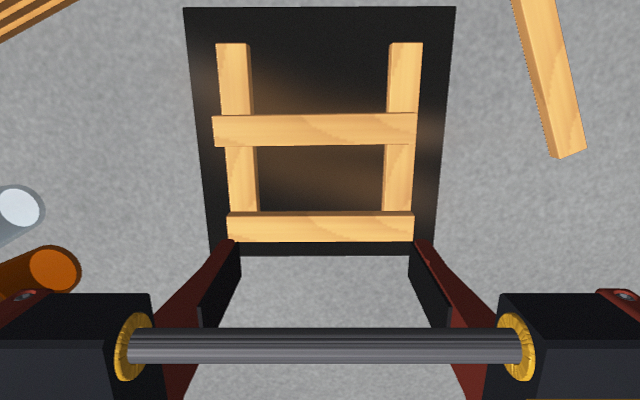

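The wrist view shows the slats as described: b2 at (315,130), b1 at (320,227), and bottom slats at columns 235 and 405. The gap at rows 147-212 is clear.

```bash
python3 -m jog '[-0.009,-0.025,0.4,0,0,-0.004,-0.009,-0.025,0.4,0,0,-0.004,-0.009,-0.025,0.6,0,0,-0.004,-0.009,-0.025,0.7,0,0,-0.004,-0.009,-0.025,0.772,0,0,-0.004,-0.009,-0.025,0.772,0,0,-0.004,-0.009,-0.025,0.772,0,0,-0.004]'; python3 plan.py 601.6 84.3 46 -107.9
```

```text
clock: 3.15
tcp_pos: [515.0, 116.1, 47.7]
eef_rot: [-3.103, 0.485, -0.003]
ft_force: [0.1, -0.1, -0.0]
width: 87.6
grip_force: 0.0
t 3.15 tcp [515.  116.1  47.7] yaw -107.78 q7 -2.45
shift/250 [0.3687 0.0151 0.0072] turn/120deg [-0.0004 -0.0007  0.001 ] rows 2.0
```

```bash
python3 -m jog '[0.04,0.007,0.007,0,0,0,0.08,0.007,0.007,0,0,0,0.1,0.007,0.007,0,0,0,0.12,0.007,0.007,0,0,0,0.14,0.01,0.007,0,0,0,0.16,0.01,0.007,0,0,0,0.18,0.01,0.007,0,0,0,0.2,0.01,0.007,0,0,0,0.22,0.01,0.007,0,0,0,0.24,0.01,0.007,0,0,0,0.26,0.01,0.007,0,0,0,0.28,0.01,0.007,0,0,0,0.3,0.01,0.007,0,0,0,0.31,0.01,0.007,0,0,0,0.32,0.01,0.007,0,0,0,0.33,0.01,0.007,0,0,0,0.33,0.01,0.007,0,0,0]'; cat > stack.py <<'E'
from meas import *
import sys
for n in("scene","side"):
    im,D=vision.grab_frame(n);P=params(n);comps(n,im,D,P,33,48,"mid")
    if len(sys.argv)>1: comps(n,im,D,P,52,66,"top");comps(n,im,D,P,12,30,"low");cv2.imwrite(f"pics/{n}_{sys.argv[1]}.png",im)
E
python3 stack.py;python3 plan.py 601.6 84.3 46 -107.9
```

```text
clock: 5.28
tcp_pos: [592.2, 88.6, 44.9]
eef_rot: [-3.104, 0.485, -0.001]
ft_force: [0.5, -0.6, 0.3]
width: 88.0
grip_force: 0.0
scene mid 568 px [327 215  69  15] c [619.1  82.7] wh [199.5  36. ] ang 72.32 zmed 40.8
scene mid 1604 px [447 237  89  55] c [825.4 386.1] wh [150.5 188.5] ang -88.86 zmed 46.6
side mid 554 px [317 216  30  54] c [464.3 129.3] wh [202.1  31.1] ang 71.88 zmed 40.8
side mid 187 px [267 235  17  20] c [639.5 148.8] wh [63.2 36.2] ang 64.66 zmed 40.7
side mid 1906 px [159 285  67  68] c [822.2 385.2] wh [154.8 189.9] ang -89.55 zmed 46.4
side mid 70 px [302 335  24  13] c [506.1 440.8] wh [59.6 26.6] ang 8.37 zmed 39.6
t 5.38 tcp [592.   88.7  44.9] yaw -107.76 q7 -2.35
shift/250 [ 0.0419  0.0051 -0.0043] turn/120deg [-0.     -0.0001  0.0012] rows 1.0
```

```bash
python3 -m jog '[0.01,0,0,0,0,0,0.02,0,0,0,0,0,0.03,0,0,0,0,0,0.038,0,0,0,0,0,0.038,0,0,0,0,0,0.038,0,0,0,0,0,0.02,0,0,0,0,0,-0.05,0,0,0,0,0,-0.1,0,0,0,0,0,-0.15,0,0,0,0,0,-0.15,0,-0.25,0,0,0,-0.15,0,-0.5,0,0,0,-0.15,0,-0.8,0,0,0,-0.15,0,-0.8,0,0,0,-0.15,0,-0.8,0,0,0]'; python3 - <<'E'
from meas import *
for n in ("scene","wrist"):
    s=monitor.state();im,D=vision.grab_frame(n);P=params(n,s)
    comps(n,im,D,P,12,30,"low");comps(n,im,D,P,33,48,"mid")
E
python3 plan.py 552 -142 200 -84
```

```text
clock: 7.25
tcp_pos: [556.2, 100.1, 245.2]
eef_rot: [-3.104, 0.485, -0.002]
ft_force: [-0.2, -0.7, 0.4]
width: 87.2
grip_force: 0.0
scene low 416 px [235 189  14  46] c [ 487.6 -263.2] wh [199.1  29.2] ang 2.64 zmed 17.8
scene low 284 px [327 189  18  29] c [508.6  25.5] wh [ 35.2 134.2] ang -21.63 zmed 22.8
scene low 285 px [382 194  14  30] c [561.  186.5] wh [ 40.9 129.8] ang -11.25 zmed 23.0
scene low 462 px [272 198  22  49] c [ 553.  -142.7] wh [203.8  28.2] ang 5.8 zmed 17.9
scene low 362 px [440 253  29  46] c [829.3 282.4] wh [143.1  30.9] ang 5.59 zmed 22.4
scene mid 443 px [333 180  64  13] c [464.6 128.6] wh [199.   38.9] ang 71.83 zmed 40.7
scene mid 572 px [326 217  70  16] c [627.4  80.1] wh [198.9  35.7] ang 72.93 zmed 40.5
scene mid 1666 px [446 237  90  55] c [829.  388.1] wh [149.1 191.9] ang -86.62 zmed 46.5
wrist low 3154 px [  0   0 109  89] c [766.5 328. ] wh [ 39.9 132.8] ang -84.13 zmed 21.0
wrist low 6307 px [506   2  75 195] c [ 549.8 -142.1] wh [200.   31.7] ang 5.8 zmed 19.1
wrist low 7455 px [230 119 193 127] c [540.6 102.3] wh [200.2 143.9] ang 72.08 zmed 24.0
wrist low 351 px [ 47 275  41  18] c [517.9 435.5] wh [41.9  9.5] ang 33.22 zmed 20.7
wrist mid 1623 px [ 0  0 65 65] c [773.3 327.1] wh [33.3 74.7] ang -84.08 zmed 37.2
wrist mid 6559 px [218  87 208  32] c [625.7  79.3] wh [199.7  29. ] ang 72.28 zmed 42.0
wrist mid 4578 px [240 246 170  28] c [462.8 128.3] wh [190.4  31. ] ang 72.0 zmed 41.9
wrist mid 154 px [ 43 282  27  11] c [524. 436.] wh [28.4  5.5] ang 42.6 zmed 38.0
t 7.35 tcp [555.   99.7 243. ] yaw -107.76 q7 -2.29
shift/250 [0.2837 0.9242 0.1727] turn/120deg [ 0.0006  0.0014 -0.198 ] rows 4.0
```

b2 is now 170 mm from b1 and square. Next: pick the near slat.

```bash
python3 -m jog '[0.284,0.924,0.2,0,0,-0.198,0.284,0.924,0.2,0,0,-0.198,0.284,0.924,0.2,0,0,-0.198,0.284,0.924,0.2,0,0,-0.198,0.284,0.924,0.2,0,0,-0.198,0.284,0.924,0.2,0,0,-0.198]' 0.7; python3 plan.py 551 -142.2 22 -84.1
```

```text
clock: 8.1
tcp_pos: [552.4, -141.0, 193.1]
eef_rot: [-3.136, -0.164, 0.005]
ft_force: [-0.4, 1.6, -0.2]
width: 61.1
grip_force: 0.0
t 8.1 tcp [ 552.4 -141.   193.1] yaw -84.02 q7 -1.46
shift/250 [-0.0041  0.0053  0.6843] turn/120deg [-0.0008  0.0014  0.0007] rows 3.0
```

```bash
python3 -m jog '[-0.003,0.005,0.25,0,0,0,-0.003,0.005,0.45,0,0,0,-0.003,0.005,0.6,0,0,0,-0.003,0.005,0.684,0,0,0,-0.003,0.005,0.684,0,0,0,-0.003,0.005,0.684,0,0,0]'; python3 plan.py 551 -142.2 22 -84.1; python3 -m jog '[0,0,0,0,0,0,0,0,0,0,0,0,0,0,0,0,0,0,0,0,0,0,0,0,0,0,0,0,0,0]' 0
```

```text
clock: 8.85
tcp_pos: [553.4, -141.5, 24.6]
eef_rot: [-3.137, -0.167, -0.001]
ft_force: [-0.1, -1.2, 0.2]
width: 61.4
grip_force: 0.0
t 8.85 tcp [ 553.4 -141.5   24.6] yaw -83.89 q7 -1.55
shift/250 [-0.0099  0.0019  0.0104] turn/120deg [-0.0002 -0.0004  0.0017] rows 1.0
clock: 9.48
tcp_pos: [552.9, -142.9, 24.2]
eef_rot: [3.137, 0.164, 0.0]
ft_force: [-1.3, -0.3, 4.2]
width: 30.0
grip_force: 30.0
```

```bash
python3 -m jog '[0,0,-0.1,0,0,0,0,0,-0.25,0,0,0,0,0,-0.45,0,0,0,0,0,-0.6,0,0,0,0,0,-0.6,0,0,0,0,0,-0.6,0,0,0]'; python3 plan.py 573 184.4 150 -107.9
```

```text
clock: 10.22
tcp_pos: [552.0, -142.8, 172.9]
eef_rot: [-3.137, -0.164, 0.002]
ft_force: [-1.4, -0.6, -1.3]
width: 29.6
grip_force: 30.0
t 10.22 tcp [ 552.  -142.8  172.9] yaw -84.0 q7 -1.47
shift/250 [ 0.2206 -1.293   0.0918] turn/120deg [0.     0.0007 0.1992] rows 6.0
```

```bash
python3 -m jog '[0.05,-0.2,0,0,0,0,0.08,-0.4,0,0,0,0,0.11,-0.65,0,0,0,0,0.11,-0.65,0,0,0,0]'; python3 -m jog '[0.06,-0.2,0,0,0,0.05,0.1,-0.4,0,0,0,0.1,0.11,-0.643,0.02,0,0,0.199,0.11,-0.643,0.09,0,0,0.199,0.11,-0.643,0.09,0,0,0.199,0.11,-0.643,0.09,0,0,0.199]'; python3 plan.py 573 184.4 66 -107.9
```

```text
clock: 10.72
tcp_pos: [561.8, 28.3, 172.3]
eef_rot: [-3.133, -0.18, 0.004]
ft_force: [1.0, -1.3, -0.2]
width: 29.9
grip_force: 30.0
clock: 11.48
tcp_pos: [573.9, 181.8, 150.8]
eef_rot: [3.101, -0.491, -0.001]
ft_force: [0.2, -0.7, 0.0]
width: 29.9
grip_force: 30.0
t 11.47 tcp [573.9 181.8 150.8] yaw -108.0 q7 -2.45
shift/250 [-0.0064 -0.0093  0.3392] turn/120deg [ 0.0009  0.0003 -0.0008] rows 2.0
```

```bash
python3 -m jog '[-0.006,-0.009,0.15,0,0,0,-0.006,-0.009,0.25,0,0,0,-0.006,-0.009,0.28,0,0,0,-0.006,-0.009,0.28,0,0,0,-0.006,-0.009,0.28,0,0,0]'; python3 - <<'E'
from meas import *
for n in ("side","scene"):
    im,D=vision.grab_frame(n);P=params(n)
    comps(n,im,D,P,63,85,"held");comps(n,im,D,P,12,30,"low");comps(n,im,D,P,33,48,"mid")
    cv2.imwrite(f"pics/held_{n}.png",im)
E
python3 plan.py 573 184.4 66 -107.9
```

```text
clock: 12.1
tcp_pos: [573.9, 186.9, 82.7]
eef_rot: [-3.102, 0.489, -0.003]
ft_force: [0.3, -1.3, -0.0]
width: 30.2
grip_force: 30.0
side held 90 px [262 236  14  12] c [653.1 162.1] wh [32.5 30.5] ang 65.67 zmed 76.1
side held 359 px [294 246  35  20] c [523.3 203.9] wh [38.9 97.5] ang -13.06 zmed 75.7
side held 134 px [300 328  28  17] c [504.7 443.6] wh [67.5 37.6] ang 4.68 zmed 74.9
side low 201 px [323 155  33   8] c [ 446.2 -261.3] wh [120.8  36.3] ang 2.96 zmed 17.6
side low 207 px [310 212  27  15] c [494.8  30.2] wh [33.7 82.8] ang -17.06 zmed 22.0
side low 190 px [291 257  38  16] c [530.6 203.2] wh [ 24.  111.1] ang -15.27 zmed 21.5
side low 446 px [180 280  52  76] c [816.3 377. ] wh [144.2 219.7] ang -84.18 zmed 22.7
side low 80 px [303 338  23  12] c [503.9 441.5] wh [57.3 24.8] ang 2.0 zmed 21.3
side mid 455 px [317 216  30  54] c [464.2 128.8] wh [202.6  30.4] ang 72.18 zmed 40.5
side mid 1966 px [158 285  68  68] c [826.  388.6] wh [153.8 190.9] ang -86.73 zmed 46.3
side mid 77 px [302 335  25  14] c [503.9 442.6] wh [61.5 29.9] ang 3.41 zmed 40.4
scene held 407 px [386 184  13  42] c [591. 181.] wh [ 31.2 164.4] ang -17.7 zmed 76.4
scene low 413 px [235 189  14  46] c [ 487.7 -263.3] wh [199.2  29.4] ang 2.62 zmed 17.8
scene low 282 px [327 189  18  29] c [509.3  25.8] wh [ 35.7 127.7] ang -20.8 zmed 22.7
scene low 314 px [435 253  33  44] c [828.7 283.4] wh [143.   30.6] ang 5.22 zmed 23.5
scene mid 339 px [333 180  52  12] c [459.5 110.6] wh [161.7  39.6] ang 73.22 zmed 40.6
scene mid 549 px [326 217  69  16] c [627.3  79.5] wh [197.4  35.7] ang 71.48 zmed 40.9
scene mid 1560 px [447 237  86  55] c [828.4 388.9] wh [150. 188.] ang -86.13 zmed 46.4
t 12.2 tcp [573.7 187.1  82.6] yaw -107.89 q7 -2.49
shift/250 [0.0006 0.0112 0.0662] turn/120deg [-0.0005 -0.0007  0.0001] rows 1.0
```

```bash
python3 -m jog '[-0.006,0.01,0.02,0,0,0,-0.006,0.01,0.04,0,0,0,-0.006,0.01,0.055,0,0,0,-0.006,0.01,0.066,0,0,0,-0.006,0.01,0.07,0,0,0,-0.006,0.01,0.07,0,0,0]'; python3 plan.py 571 185 65 -107.9
```

```text
clock: 12.95
tcp_pos: [570.6, 185.1, 65.2]
eef_rot: [3.103, -0.488, -0.0]
ft_force: [-4.8, -2.2, 12.6]
width: 29.9
grip_force: 30.0
t 12.95 tcp [570.6 185.1  65.2] yaw -107.88 q7 -2.5
shift/250 [ 0.0016 -0.0003  0.0008] turn/120deg [ 0.0003 -0.      0.0002] rows 1.0
```

```bash
python3 -m jog '[0,0,-0.004,0,0,0,0,0,-0.004,0,0,0,0,0,-0.004,0,0,0,0,0,-0.004,0,0,0,0,0,-0.1,0,0,0,0,0,-0.3,0,0,0,0,0,-0.5,0,0,0,0,0,-0.5,0,0,0]' 0.6; python3 stack.py place1; python3 plan.py 487 -262 190 -87.5
```

```text
clock: 13.95
tcp_pos: [573.2, 186.2, 193.2]
eef_rot: [-3.099, 0.488, -0.011]
ft_force: [0.8, -0.1, -0.4]
width: 52.7
grip_force: 0.0
scene mid 380 px [333 180  55  12] c [459.7 115.3] wh [171.7  37.8] ang 72.36 zmed 40.4
scene mid 515 px [326 217  69  16] c [628.1  78.9] wh [197.8  35.5] ang 71.84 zmed 40.7
scene mid 1617 px [447 237  90  55] c [825.5 386.4] wh [152.7 188.2] ang -88.69 zmed 46.4
scene top 466 px [384 181  14  47] c [568.9 186. ] wh [ 29.8 200.1] ang -17.91 zmed 58.8
scene low 414 px [235 189  14  46] c [ 488.2 -263. ] wh [201.4  29.3] ang 2.6 zmed 17.9
scene low 283 px [327 189  18  29] c [509.3  26.6] wh [ 35.7 135.5] ang -20.38 zmed 22.9
scene low 339 px [434 253  34  44] c [828.6 282.9] wh [144.8  32.2] ang 6.95 zmed 23.2
side mid 431 px [321 216  26  44] c [458.5 110.1] wh [163.9  31. ] ang 72.07 zmed 40.5
side mid 70 px [270 233  12   9] c [640.6 123.5] wh [26.  30.6] ang -14.96 zmed 40.8
side mid 1901 px [160 285  66  68] c [828.5 390.6] wh [152.5 191.8] ang -84.75 zmed 46.3
side mid 68 px [302 334  25  14] c [503.4 441.6] wh [61.5 29.8] ang 1.21 zmed 41.2
side top 644 px [264 239  66  29] c [569.6 186.1] wh [ 33.3 199.6] ang -17.75 zmed 58.8
side top 74 px [301 331  26  15] c [506.1 441.2] wh [63.9 29.7] ang 9.13 zmed 58.5
side low 305 px [305 155  51   8] c [ 480.1 -259.6] wh [187.4  37.7] ang 2.62 zmed 17.6
side low 317 px [302 209  35  18] c [512.   23.8] wh [ 36.4 118.4] ang -16.59 zmed 22.3
side low 245 px [265 252  63  22] c [574.  194.2] wh [ 15.2 198.9] ang -16.43 zmed 22.0
side low 452 px [179 280  53  75] c [817.2 377.2] wh [146.8 219.8] ang -84.18 zmed 22.5
side low 82 px [302 338  24  12] c [505.2 442.6] wh [59.4 26.2] ang 3.66 zmed 22.0
t 14.05 tcp [570.7 185.  189. ] yaw -107.88 q7 -2.44
shift/250 [ 0.2302  1.8044 -0.0042] turn/120deg [-0.     -0.0003 -0.1699] rows 8.0
```

The first slat is well placed, within about 3 mm, with its top at 58.8. Next: the second slat.

```bash
python3 -m jog '[0.11,0.3,-0.03,0,0,0,0.11,0.6,-0.03,0,0,0,0.11,0.9,-0.03,0,0,0,0.11,0.9,-0.03,0,0,0,0.11,0.9,-0.03,0,0,0]'; python3 -m jog '[0.12,0.3,0.02,0,0,-0.08,0.12,0.6,0.02,0,0,-0.17,0.12,0.9,0.02,0,0,-0.17,0.12,0.9,0.02,0,0,-0.17,0.12,0.9,0.02,0,0,-0.17,0.12,0.9,0.02,0,0,-0.17]'; python3 plan.py 487 -262 23 -87.5
```

```text
clock: 14.68
tcp_pos: [525.7, -41.8, 194.6]
eef_rot: [3.1, -0.498, -0.006]
ft_force: [1.2, -0.1, 0.4]
width: 52.8
grip_force: 0.0
clock: 15.42
tcp_pos: [487.7, -259.1, 190.4]
eef_rot: [-3.139, -0.072, 0.002]
ft_force: [0.1, 0.0, 0.0]
width: 52.6
grip_force: 0.0
t 15.43 tcp [ 487.7 -259.1  190.4] yaw -87.38 q7 -1.24
shift/250 [-0.0026  0.0126  0.6697] turn/120deg [-0.0008  0.0005  0.001 ] rows 3.0
```

```bash
python3 -m jog '[-0.003,0.01,0.2,0,0,0.001,-0.003,0.01,0.4,0,0,0.001,-0.003,0.01,0.5,0,0,0.001,-0.003,0.01,0.5,0,0,0.001,-0.003,0.01,0.5,0,0,0.001]'; python3 plan.py 487 -262 23 -87.5
```

```text
clock: 16.05
tcp_pos: [488.0, -262.3, 67.3]
eef_rot: [-3.141, -0.069, -0.002]
ft_force: [-0.7, -0.3, 0.3]
width: 52.6
grip_force: 0.0
t 16.05 tcp [ 488.  -262.3   67.3] yaw -87.48 q7 -1.3
shift/250 [-0.0041 -0.0013  0.1772] turn/120deg [ 0.     -0.0007  0.0002] rows 1.0
```

```bash
python3 -m jog '[-0.004,0,0.1,0,0,0,-0.004,0,0.15,0,0,0,-0.004,0,0.173,0,0,0,-0.004,0,0.173,0,0,0,-0.004,0,0.173,0,0,0]'; python3 -m jog '[0,0,0,0,0,0,0,0,0,0,0,0,0,0,0,0,0,0,0,0,0,0,0,0,0,0,0,0,0,0]' 0;  python3 -m jog '[0,0,-0.1,0,0,0,0,0,-0.25,0,0,0,0,0,-0.45,0,0,0,0,0,-0.6,0,0,0,0,0,-0.6,0,0,0,0,0,-0.6,0,0,0]'; python3 plan.py 519.1 23.1 165 -107.9
```

```text
clock: 16.68
tcp_pos: [486.2, -263.6, 23.8]
eef_rot: [3.14, 0.066, 0.002]
ft_force: [-0.1, 0.6, 0.1]
width: 52.8
grip_force: 0.0
clock: 17.3
tcp_pos: [485.8, -263.5, 23.3]
eef_rot: [3.141, 0.066, 0.0]
ft_force: [-1.3, 0.8, 3.5]
width: 29.7
grip_force: 30.0
clock: 18.05
tcp_pos: [484.9, -263.2, 172.2]
eef_rot: [-3.14, -0.066, 0.002]
ft_force: [-0.2, 0.1, -0.4]
width: 30.1
grip_force: 30.0
t 18.05 tcp [ 484.9 -263.2  172.2] yaw -87.6 q7 -1.25
shift/250 [ 0.1846 -1.1383  0.0292] turn/120deg [-0.0002  0.0007  0.1692] rows 5.0
```

```bash
python3 -m jog '[0.05,-0.2,0,0,0,0,0.08,-0.4,0,0,0,0,0.09,-0.57,0,0,0,0,0.09,-0.57,0,0,0,0]'; python3 -m jog '[0.06,-0.2,0,0,0,0.05,0.09,-0.4,0,0,0,0.1,0.09,-0.57,0.03,0,0,0.169,0.09,-0.57,0.03,0,0,0.169,0.09,-0.57,0.2,0,0,0.169,0.09,-0.57,0.34,0,0,0.169,0.09,-0.57,0.34,0,0,0.169,0.09,-0.57,0.34,0,0,0.169]'; python3 - <<'E'
from meas import *
for n in ("side","scene"):
    im,D=vision.grab_frame(n);P=params(n)
    comps(n,im,D,P,66,100,"held")
E
python3 plan.py 518 23.5 65 -107.9
```

```text
clock: 18.55
tcp_pos: [501.4, -116.0, 171.5]
eef_rot: [-3.139, -0.076, 0.005]
ft_force: [0.3, 0.1, -0.1]
width: 29.8
grip_force: 30.0
clock: 19.55
tcp_pos: [519.2, 22.2, 88.7]
eef_rot: [3.103, -0.49, 0.001]
ft_force: [0.7, -0.0, -0.3]
width: 29.7
grip_force: 30.0
side held 88 px [285 194  11  12] c [601.2  -0.7] wh [33.3 34.6] ang -6.4 zmed 82.4
side held 314 px [317 202  31  18] c [469.3  39.1] wh [35.6 94.7] ang -17.23 zmed 82.3
side held 257 px [298 324  32  22] c [503.7 448.2] wh [76.5 52.4] ang 0.66 zmed 87.3
scene held 391 px [325 177  15  42] c [538.8  16.7] wh [ 31.2 166.6] ang -16.72 zmed 83.7
t 19.65 tcp [519.8  22.7  89.5] yaw -107.91 q7 -2.21
shift/250 [-0.008  -0.0007  0.0979] turn/120deg [-0.0003 -0.0011 -0.0001] rows 1.0
```

```bash
python3 -m jog '[-0.012,0,0.03,0,0,0,-0.012,0,0.06,0,0,0,-0.012,0,0.08,0,0,0,-0.012,0,0.09,0,0,0,-0.012,0,0.096,0,0,0,-0.012,0,0.1,0,0,0,-0.012,0,0.1,0,0,0]'; python3 plan.py 518 23.5 64 -107.9
```

```text
clock: 20.52
tcp_pos: [515.8, 24.2, 64.3]
eef_rot: [3.103, -0.488, -0.0]
ft_force: [-5.1, -0.7, 12.8]
width: 29.8
grip_force: 30.0
t 20.52 tcp [515.8  24.2  64.3] yaw -107.88 q7 -2.24
shift/250 [ 0.0093 -0.0002  0.0011] turn/120deg [ 0.0002 -0.      0.0001] rows 1.0
```

```bash
python3 -m jog '[0,0,-0.004,0,0,0,0,0,-0.004,0,0,0,0,0,-0.004,0,0,0,0,0,-0.004,0,0,0,0,0,-0.1,0,0,0,0,0,-0.3,0,0,0,0,0,-0.5,0,0,0,0,0,-0.8,0,0,0,0,0,-0.8,0,0,0,0,0,-0.8,0,0,0,0,0,-0.8,0,0,0]' 0.6; python3 stack.py place2|grep -v px.*82; python3 - <<'E'
from meas import *
s=monitor.state();im,D=vision.grab_frame("wrist");P=params("wrist",s);cv2.imwrite("pics/w2.png",im)
comps("wrist",im,D,P,33,48,"mid");comps("wrist",im,D,P,52,66,"top")
E
```

```text
clock: 21.9
tcp_pos: [514.7, 23.9, 261.2]
eef_rot: [3.103, -0.488, -0.005]
ft_force: [1.4, 0.3, 0.1]
width: 52.8
grip_force: 0.0
scene mid 311 px [342 181  46  11] c [465.  129.2] wh [140.8  43.4] ang 75.75 zmed 40.6
scene mid 461 px [326 218  69  15] c [627.4  79.7] wh [196.5  37.8] ang 72.31 zmed 41.0
scene mid 1638 px [446 238  90  54] c [830.2 389.5] wh [149.4 189.7] ang -85.79 zmed 46.5
scene top 461 px [326 175  18  47] c [516.7  24.6] wh [ 30.3 208. ] ang -17.83 zmed 58.9
scene top 467 px [385 181  13  48] c [570.2 185.4] wh [ 29.6 203.2] ang -17.93 zmed 58.9
side mid 348 px [270 207  26  35] c [624.7  71.4] wh [133.6  34.2] ang 70.64 zmed 40.4
side mid 373 px [321 220  25  39] c [461. 124.] wh [134.6  43. ] ang 76.36 zmed 41.0
side top 515 px [287 199  61  24] c [516.1  24.9] wh [ 36.1 199.6] ang -17.81 zmed 58.4
side top 72 px [301 331  27  16] c [504.4 442.7] wh [65.5 33.7] ang 5.93 zmed 59.6
side low 203 px [292 211  43  16] c [526.   30.6] wh [ 26.3 139.1] ang -10.68 zmed 21.3
side low 240 px [264 252  65  21] c [573.7 194.7] wh [ 22.6 199.6] ang -13.23 zmed 21.7
side low 459 px [179 280  53  76] c [817.3 377.1] wh [146.3 219.5] ang -84.22 zmed 22.3
side low 84 px [303 338  23  12] c [504.3 442.2] wh [57.1 25.1] ang 4.71 zmed 21.5
wrist mid 7693 px [136  70 201 184] c [544.1 104.9] wh [198.2 200.2] ang -17.49 zmed 42.0
wrist mid 265 px [  0 269  19  27] c [503.3 427.3] wh [32.2  6.9] ang 5.1 zmed 39.7
wrist top 6113 px [129  72  59 191] c [567.7 184.6] wh [ 31.4 199.4] ang -17.92 zmed 59.8
wrist top 5522 px [308  74  32 190] c [514.3  23.8] wh [ 30.  198.9] ang -17.77 zmed 60.1
```

View pics/scene_place2.png

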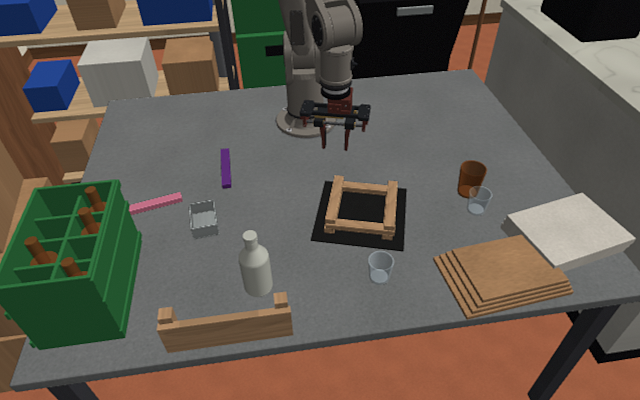

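View pics/w2.png

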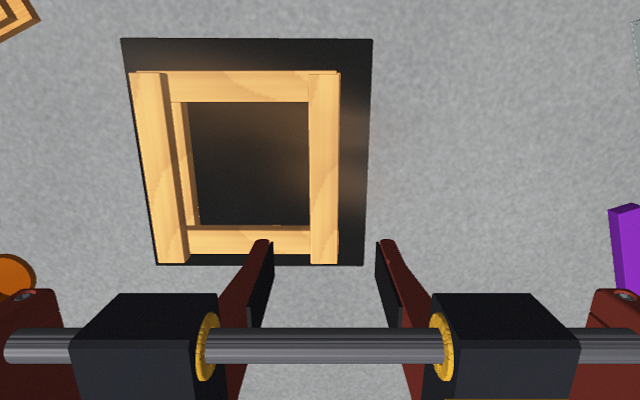

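The square stack is complete: top slats at (158,167) and (324,168) in the wrist view, each within about 4 mm of its place, and the bystanders appear not to have moved.

```bash
python3 -c "
from rig import manip;print(manip.close_job())"
```

```text
the job is handed in; nothing more can be done
None
```

The job is handed in, with no verdict returned. The strayed slat is at the empty ends and square. Both loose slats lie flat above the bottom slats, within about 4 mm by camera. The bystanders look unmoved in the last pictures. Robot time was about 22 s of the 69 s limit.

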